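# Roll a tube specimen into the vee and lock the cam clamp

## Robot

A 6-joint arm with a two-finger parallel gripper is mounted at the origin on the work surface. World frame = base frame: x ahead of the robot, y to its left, z up, the work surface at z = 0. Lengths are in m, angles in degrees, forces in N, time in s.
With the tool pointing down it reaches from about 0.35 to 0.875 m from the base axis. Payload 4.2 kg.
Tool frame: the origin (TCP) lies at the very end of the fingers, on their centre line; the grasp point (between the pads) lies 19 mm behind it; z points along the fingers, y is the direction in which the jaws open and shut (so a half turn about z gives the same grasp; the last joint's range is limited). The gripper opens to 87 mm and grips with 3 to 60 N. Pads are 19 mm wide; open, the fingers measure 117 mm over their backs; the gripper's body (75 mm by 190 mm) begins 51 mm behind the grasp point.
Start: joints at [-57.605, 22.042, 0.453, 0, -68.411, -14.817], TCP at [0.189, -0.596, 0.223] pointing down, gripper open.
Joint ranges: [-179.83, 179.83], [-69.29, 118.12], [-61.27, 80.66], [-181.25, 117.63], [-171.15, -9.14], [-177.46, 177.46]. Speed limits (degrees/s): [159.86, 159.86, 180, 180, 180, 180].

## Interface

Orientations are given as a 3x3 rotation matrix whose columns are the frame's x, y, z axes.
In Python, from station import r, imaging gives the robot as it stands. The module is installed in compiled form; this text tells all that it offers.
- The arm moves only by the tool move_arm, never from a script. Its argument "motion" is one flat list of numbers, 7 for each row, row after row: the shift along the tool's x, y, z in units of 40 mm (1.0 is 40 mm), then the turn, a rotation vector about the tool's x, y, z in units of 5 degrees (1.0 is 5 degrees), then the gripper's target within -1 to 1 (shut at 1, half-way at 0, fully open at -1). In form: [dx, dy, dz, wx, wy, wz, gripper, dx, dy, dz, wx, wy, wz, gripper, ...]. A call has 1 to 20 rows; each row is the pose to reach, as a shift and turn from the pose measured when the call began, along the tool's axes at that moment; what a row does not reach only later rows make up. A row lasts 1/12 s, in which the tool goes at most 41.7 mm and 7.16 degrees, less where a joint would pass 70% of its speed; a pose out of reach is approached as far as the arm can. A call with a gripper value outside its range is refused whole. The fingers move at their own pace and stop on an object; the grip force is fixed at half the most. Time passes only in rows, so rows that repeat a pose let the fingers close. It gives the time, the measured TCP pose, the force and the opening at its end, in the units of the state.
- r.sense(): the state, without advancing time (a new reading comes with each control period).
- imaging.capture(name): name is "scene" or "side" or "wrist"; returns the picture (400x640x3 uint8, blue, green, red); there is no depth.
- imaging.camera_params(name): a dict with "intrinsics" (3x3 intrinsics, pixels), "world_from_camera" (4x4, takes a point from camera to world coordinates). Camera axes: x right, y down, z forward; pixel columns grow to the right and rows downward; lengths in m; the calibration is good to about 2 mm. A picture is of the moment at which its call begins: read the wrist's pose just before it. camera_params takes no time and is no camera call; for the wrist camera it gives the pose at the moment of the call.
- r.finish_job(): hands the job in, once; it reports no verdict.
The state is a dict: "time_s": time; "joints": joint angles; "joint_velocities": joint speeds; "effort": joint torques, N m; "tcp_pos": TCP position; "ee_rot": TCP orientation; "wrist_force": force on the tool from outside, world axes, zero at the start; "moment": the same for the moment, N m; "gripper_width": opening from 0.0 (shut) to 1.0 (fully open).
Only numpy, scipy, OpenCV 4.12 (cv2) and the standard library are available. Lean on these libraries where they do the work, as an engineer would, in place of code of your own. Each camera call takes 0.05 s, during which the arm holds its last target.

## Task

Roll the aluminium tube across the deck of the clamping jig into its vee groove without lifting it up off the deck, then take your hand off and let it settle square on its own, about central along the groove. Once it rests there, turn the cam knob clockwise until the sprung strap drops onto the tube and clamps it, and let go, leaving the other things on the bench where they are.

Things in the scene. Friction and masses are not known exactly. Their poses are not given: they have to be found in the camera images.
- tube_mid (a point): The middle of the aluminium tube (on its axis, half-way along): 40 mm outer diameter, 150 mm long, 0.2 to 0.4 kg, ends closed by dark discs. It lies on the jig's flat deck, roughly parallel to the vee, 50 to 90 mm from the vee's centre line on the -y side, and rolls freely. Its x axis is the tube's axis; y and z turn with it as it rolls.
- vee_seat (a point): Fixed in the jig: the point where the tube's middle lies when it is seated centrally in the vee, 8.3 mm above deck level. x axis along the vee groove, y axis horizontally across it (from the loading deck towards the strap and knob), z up. The vee is a 90 degree groove, 40 mm wide at deck level (y = -20 to +20 mm), 20 mm deep; a tube whose axis passes y = -20 tips in by itself.
- jig: The clamping jig, a dark steel block with a flat deck 30 mm above the bench; origin on the bench directly below vee_seat, same axes. It spans 150 mm along x (-75 to +75) and 260 mm along y (-140 to +120). The deck's outer edge (y = -140 to -134) has a stop strip 6 mm high.
- strap_pad (a point): Underside of the T-shaped steel clamping strap (7 mm thick), over the vee's centre line. Its nose, 28 mm wide, reaches 6 mm past that line; two guide pins with spring cups (x = -26 and +26, y = 34 mm in jig axes, tops 70 mm above deck) carry it. Raised it is 44 mm above the deck, so the tube rolls in under it. Springs press it down with about 10 N; a pin at its tail rides on the cam flange.
- strap (a joint): How far the strap has dropped, in m: 0 raised; about 0.0157 resting on a tube seated in the vee; 0.020 fully down (vee empty).
- knob_grip (a point): On the cam knob's vertical axis, at mid-height of its black bar grip, 86 mm above the deck, 78 mm from the vee's centre line (+y of vee_seat). The grip is 46 mm long, 14 mm thick, 28 mm tall, x axis along its length. Below are a 20 mm stem and an aluminium cam flange, 68 mm diameter, its top 24 mm above the deck, with one notch in its rim, towards the grip's +x.
- knob (a joint): Turn of the cam knob in rad, growing clockwise seen from above; the grip's x axis is parallel to vee_seat's x at 0. Starts between 0.15 and 0.75. At 1.57 (within about 0.08) the notch reaches the follower pin, the strap drops and the pin then keeps the knob from turning on. It turns with about 0.1 N m and stays where it is left.
- tube: The same tube as tube_mid, its origin at the same point.
- short_tube: Bystander: a short aluminium tube, 34 mm diameter, 60 mm tall, standing on the bench beside the jig; origin at the centre of its foot
- weight: Bystander: a steel calibration weight with a knob, 52 mm diameter, 57 mm tall, on the bench beside the jig; origin at the centre of its foot
- wrench: Bystander: a steel wrench, 150 mm long, lying on the bench beside the jig; origin at its middle, on the bench
- tape_roll: Bystander: a roll of tape, 90 mm diameter, 24 mm tall, lying flat; origin at the centre of its underside
- mouse: Bystander: a black computer mouse, 105 x 58 x 26 mm; origin at the centre of its underside
- tray: Bystander: a shallow grey tray of flat test pieces, 150 x 100 x 28 mm; origin at the centre of its underside
- callipers: Bystander: callipers lying flat, 160 mm long; origin at the middle of the beam, on the bench
Things that resemble listed ones, but are neither listed nor needed, are in the scene too. There is more than one size of the tube; the job needs the middle-sized.

How it is judged (in metres and radians):
On the way, in this order (a step that is already met when the one before it is completed fails the run):
1. the tube rests centred in the vee, untouched by the robot, with the strap still raised (y of tube_mid in the frame of vee_seat between -0.003 and 0.003 m and z of tube_mid in the frame of vee_seat between -0.003 and 0.003 m and x of tube_mid in the frame of vee_seat between -0.03 and 0.03 m and angle between the x axis of tube_mid and the x axis of vee_seat, either way round below 0.04 rad and linear speed of tube below 0.02 m/s and value of joint strap below 0.004 m and contact force between each of the arm, the fingers and tube below 0.1 N), for 0.4 s.
2. the strap has dropped onto the seated tube (y of tube_mid in the frame of vee_seat between -0.003 and 0.003 m and z of tube_mid in the frame of vee_seat between -0.003 and 0.003 m and x of tube_mid in the frame of vee_seat between -0.03 and 0.03 m and angle between the x axis of tube_mid and the x axis of vee_seat, either way round below 0.04 rad and linear speed of tube below 0.02 m/s and value of joint strap between 0.0135 and 0.018 m), for 0.2 s.
At the end, for the whole second after the job is handed in: The tube lies at rest in the vee (axis within 3 mm of the seat across and in height, middle within 30 mm of the vee's middle along it, parallel within 0.04 rad) and the strap has dropped 13.5 to 18 mm (all of step 2); the robot touches nothing.
It fails at once if the tube is lifted more than 20 mm off the deck (z of tube_mid in the frame of vee_seat above 0.0317 m).
It fails at once if a bystander is moved more than 30 mm (distance of any of short_tube, weight, wrench, tape_roll, mouse, tray, callipers from where it was at the start of the episode above 0.03 m).
It also fails if it takes over 48 s, if anything falls off the work surface, if the arm or the gripper's body presses on something with over 40 N, if the wrist force passes 120 N, or if a joint passes its speed limit or range.

## Working session

There is one attempt and no reset: what is moved stays moved. The work goes in short steps, Python scripts to look and compute and a tool call to move; the robot and the scene stay as the last step left them, time stands still between calls to the robot, and variables do not carry over. Pictures are saved under pics/ and viewed, and the job is handed in when it is done.

Besides the shell and the picture viewer there is one more tool, called after "Request:" as name(argument=value, ...) on one line, values as JSON. move_arm: Moves the arm, as the interface text tells. Its arguments: {"type":"object","properties":{"motion":{"type":"array","items":{"type":"number"}}},"required":["motion"]}

```bash
mkdir -p pics; ls
python3 - <<'E'
from station import r, imaging
import cv2,numpy as np
np.set_printoptions(precision=4,suppress=True)
s=r.sense();print(s)
for n in("scene","side","wrist"):
    p=imaging.camera_params(n);print(n,p)
    cv2.imwrite(f"pics/{n}0.png",imaging.capture(n))
E
```

```text
pics
{'time_s': 0.0, 'joints': array([-57.6043,  22.0927,   0.3792,  -0.0267, -68.4116, -14.8164]), 'joint_velocities': array([ 0.0774,  0.0072,  0.0079,  0.0203,  0.0668, -0.0509]), 'effort': array([  0.0013, -39.0665,  18.7405,   4.2199,   0.0109,  -0.0002]), 'tcp_pos': array([ 0.1886, -0.5952,  0.2214]), 'ee_rot': array([[-0.9534, -0.3019, -0.0008],
       [-0.3019,  0.9533,  0.0021],
       [ 0.0001,  0.0022, -1.    ]]), 'wrist_force': array([0.2403, 0.063 , 0.3718]), 'moment': array([-0.0365,  0.0138, -0.0142]), 'gripper_width': 0.9966078232242431}
scene {'intrinsics': array([[400.6138,   0.    , 321.9346],
       [  0.    , 400.6138, 206.0757],
       [  0.    ,   0.    ,   1.    ]]), 'world_from_camera': array([[-0.3387,  0.6691, -0.6614,  1.2316],
       [ 0.9408,  0.2319, -0.2472,  0.2457],
       [-0.012 , -0.706 , -0.7081,  0.8704],
       [ 0.    ,  0.    ,  0.    ,  1.    ]])}
side {'intrinsics': array([[389.3687,   0.    , 317.2453],
       [  0.    , 389.3687, 198.4807],
       [  0.    ,   0.    ,   1.    ]]), 'world_from_camera': array([[ 0.8765, -0.3013,  0.3754,  0.0611],
       [-0.4809, -0.5815,  0.6562, -0.8603],
       [ 0.0206, -0.7557, -0.6546,  0.9771],
       [ 0.    ,  0.    ,  0.    ,  1.    ]])}
wrist {'intrinsics': array([[300.0758,   0.    , 325.3846],
       [  0.    , 300.0758, 201.3151],
       [  0.    ,   0.    ,   1.    ]]), 'world_from_camera': array([[-0.3023,  0.9209,  0.2462,  0.1207],
       [ 0.9532,  0.2912,  0.0814, -0.617 ],
       [ 0.0032,  0.2593, -0.9658,  0.384 ],
       [ 0.    ,  0.    ,  0.    ,  1.    ]])}
```

View pics/scene0.png

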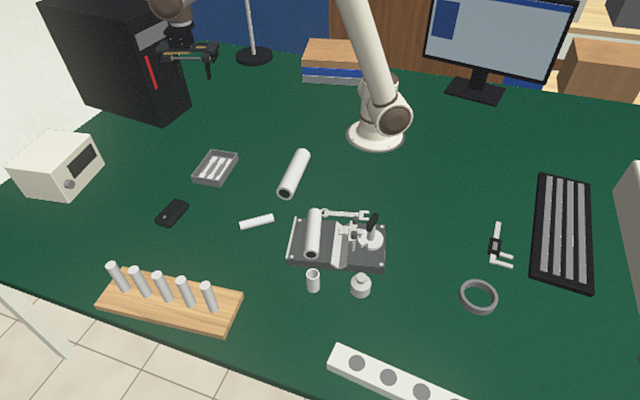

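View pics/side0.png

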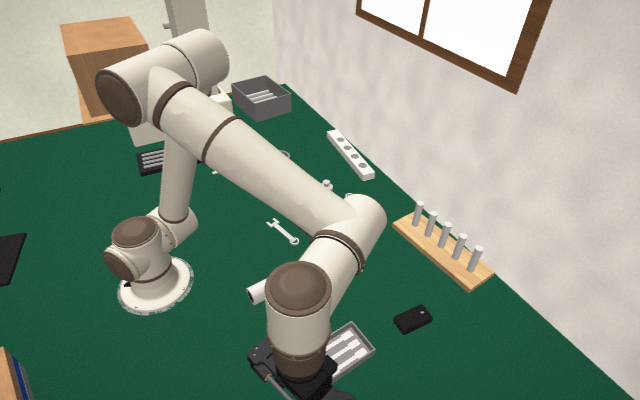

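View pics/wrist0.png

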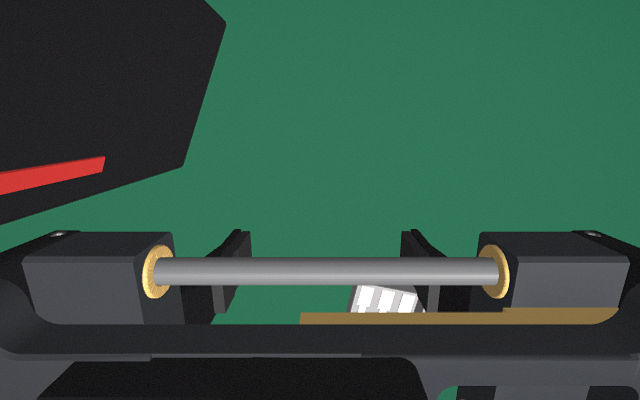

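```bash
cat > h.py <<'E'
from station import r, imaging
import cv2,numpy as np
np.set_printoptions(precision=4,suppress=True)
def ray(n,uv,P=None):
    p=P or imaging.camera_params(n);K=p["intrinsics"];T=p["world_from_camera"]
    d=T[:3,:3]@np.linalg.inv(K)@np.array([uv[0],uv[1],1.]);return T[:3,3],d
def onz(n,uv,z,P=None):
    o,d=ray(n,uv,P);return o+d*(z-o[2])/d[2]
def proj(n,X,P=None):
    p=P or imaging.camera_params(n);K=p["intrinsics"];T=p["world_from_camera"]
    c=T[:3,:3].T@(np.array(X)-T[:3,3]);q=K@c;return q[:2]/q[2]
def tri(obs):
    A=np.zeros((3,3));b=np.zeros(3)
    for o,d in obs:
        d=d/np.linalg.norm(d);M=np.eye(3)-np.outer(d,d);A+=M;b+=M@o
    X=np.linalg.solve(A,b);return X,[np.linalg.norm((np.eye(3)-np.outer(d,d)/(d@d))@(X-o)) for o,d in obs]
E
python3 - <<'E'
from h import *
im=cv2.imread("pics/scene0.png")
c=im[170:310,250:430]
cv2.imwrite("pics/s0z.png",cv2.resize(c,None,fx=4.4,fy=4.2857,interpolation=cv2.INTER_CUBIC))
E
```

```text
(no output)
```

View pics/s0z.png

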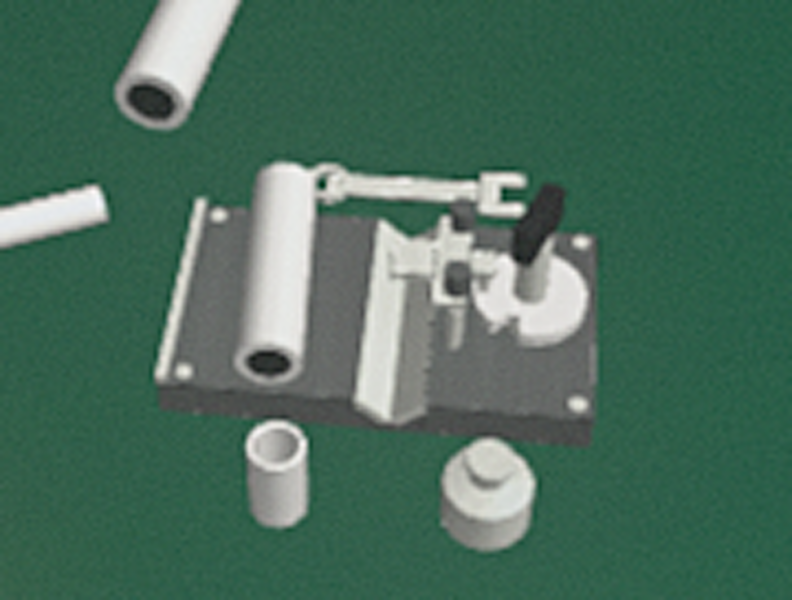

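Run:
```python
from h import *
f=lambda x,y:(250+x/4.4,170+y/4.2857)
C={}
for k,p in dict(nl=(158,380),nr=(594,418),fr=(597,236),fl=(202,204)).items():
    C[k]=onz("scene",f(*p),.03);print(k,C[k])
print([np.linalg.norm(C[a]-C[b]) for a,b in("nl nr".split(),"fl fr".split(),"nl fl".split(),"nr fr".split())])
yd=(C["nr"]-C["nl"]+C["fr"]-C["fl"]);yd/=np.linalg.norm(yd);print("yaw",np.degrees(np.arctan2(-yd[0],yd[1])))
ctr=sum(C.values())/4;seat=ctr+yd*.01;print("vee",seat)
for p in [(268,362),(283,172)]:print("tube end",onz("scene",f(*p),.05))
print("grip", onz("scene",f(540,225),.116), onz("scene",f(520,258),.13),onz("scene",f(557,190),.13))
```

```text
nl [ 0.6607 -0.071   0.03  ]
nr [0.6029 0.1805 0.03  ]
fr [0.4588 0.1479 0.03  ]
fl [ 0.5152 -0.1027  0.03  ]
[np.float64(0.25804742738237835), np.float64(0.25691015671844686), np.float64(0.14894973583037188), np.float64(0.14773290894862912)]
yaw 12.825063130836874
vee [0.5572 0.0484 0.03  ]
tube end [ 0.6405 -0.0078  0.05  ]
tube end [ 0.4878 -0.0558  0.05  ]
grip [0.54   0.1248 0.116 ] [0.5814 0.123  0.13  ] [0.5222 0.1291 0.13  ]
```

Request:
move_arm(motion=[-13.9,15.8,-1,0,0,-17,-1,-13.9,15.8,-1,0,0,-17,-1,-13.9,15.8,-1,0,0,-17,-1,-13.9,15.8,-1,0,0,-17,-1,-13.9,15.8,-1,0,0,-17,-1,-13.9,15.8,-1,0,0,-17,-1,-13.9,15.8,-1,0,0,-17,-1,-13.9,15.8,-1,0,0,-17,-1,-13.9,15.8,-1,0,0,-17,-1,-13.9,15.8,-1,0,0,-17,-1,-13.9,15.8,-1,0,0,-17,-1,-13.9,15.8,-1,0,0,-17,-1,-13.9,15.8,-1,0,0,-17,-1,-13.9,15.8,-1,0,0,-17,-1,-13.9,15.8,-1,0,0,-17,-1,-13.9,15.8,-1,0,0,-17,-1,-13.9,15.8,-1,0,0,-17,-1,-13.9,15.8,-1,0,0,-17,-1,-13.9,15.8,-1,0,0,-17,-1,-13.9,15.8,-1,0,0,-17,-1])

```text
time_s: 1.82
tcp_pos: [0.5242, 0.1681, 0.2622]
ee_rot: [[0.218, -0.976, -0.001], [-0.976, -0.218, 0.001], [-0.002, 0.001, -1.0]]
wrist_force: [0.8, -0.8, 0.9]
gripper_width: 1.0
```

Run:
```python
from h import *
import pickle
s=r.sense();print(s["joints"],s["tcp_pos"],s["joint_velocities"])
P=imaging.camera_params("wrist");im=imaging.capture("wrist")
cv2.imwrite("pics/w1.png",im);pickle.dump(P,open("w1.pkl","wb"))
cv2.imwrite("pics/side1.png",imaging.capture("side"))
```

```text
[ 34.6021  13.2686  -6.3285  -0.103  -70.3966 -21.9636] [0.5242 0.1681 0.2622] [ 29.7045  31.6923  44.8062   0.3832 -12.6736 -29.9408]
```

View pics/w1.png

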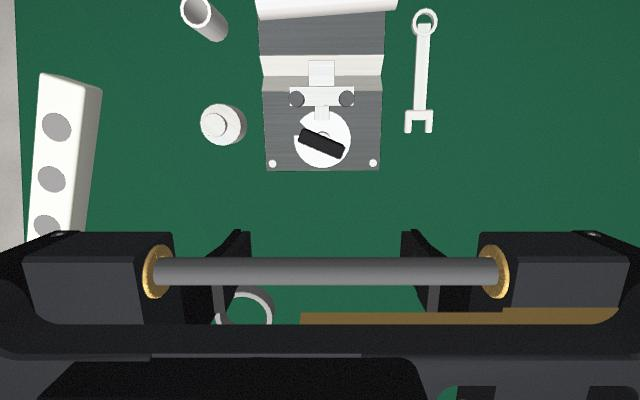

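View pics/side1.png

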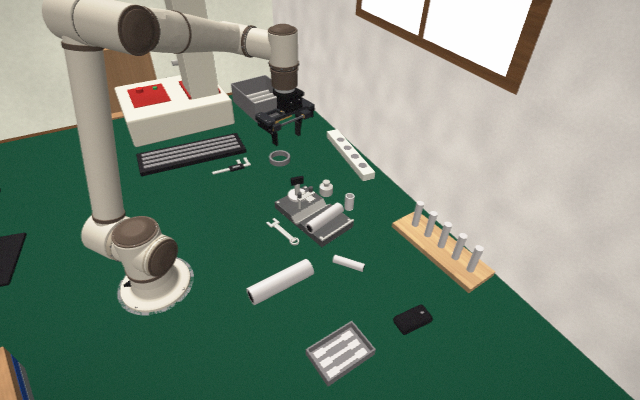

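Run:
```python
from h import *
import pickle
s=r.sense();print(s["joints"],s["tcp_pos"],s["joint_velocities"])
P=imaging.camera_params("wrist");im=imaging.capture("wrist")
cv2.imwrite("pics/w1.png",im);pickle.dump(P,open("w1.pkl","wb"))
```

```text
[ 34.7362  13.5435  -6.1373  -0.0979 -70.2914 -21.8702] [0.5259 0.1708 0.261 ] [-2.7054 -3.0406 -4.7538 -0.5455 -1.8366  1.6135]
```

Request:
move_arm(motion=[1,0,0,0,0,0,-1,2,0,0,0,0,0,-1,3,0,0,0,0,0,-1,3,0,0,0,0,0,-1,3,0,0,0,0,0,-1,3,0,0,0,0,0,-1,3,0,0,0,0,0,-1,3,0,0,0,0,0,-1])

```text
time_s: 2.63
tcp_pos: [0.5507, 0.0523, 0.2609]
ee_rot: [[0.222, -0.975, -0.002], [-0.975, -0.222, 0.001], [-0.001, 0.002, -1.0]]
wrist_force: [1.1, 0.1, 0.5]
gripper_width: 0.998
```

Run:
```python
from h import *
import pickle
s=r.sense();print(s["joints"],s["tcp_pos"],s["joint_velocities"])
P=imaging.camera_params("wrist");im=imaging.capture("wrist")
cv2.imwrite("pics/w2.png",im);pickle.dump(P,open("w2.pkl","wb"))
for i,(a,b) in enumerate([((150,0),(470,200)),((150,0),(470,240))]):
    im=cv2.imread(f"pics/w{i+1}.png")[a[1]:b[1],a[0]:b[0]]
    cv2.imwrite(f"pics/w{i+1}z.png",cv2.resize(im,None,fx=2.5,fy=2.5,interpolation=cv2.INTER_CUBIC))
```

```text
[ 22.1581  13.6293  -6.0336  -0.1014 -70.4343  -9.303 ] [0.5507 0.0523 0.2609] [ 0.294   0.1632  0.1909  0.1207  0.0344 -0.0465]
```

View pics/w1z.png

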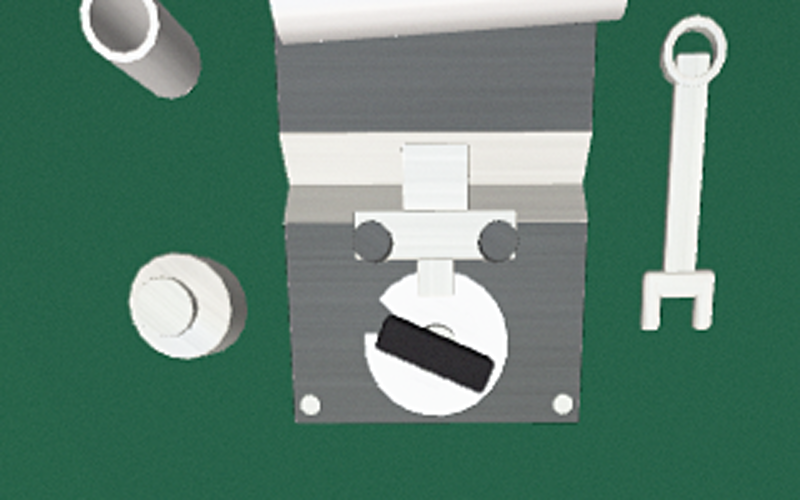

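View pics/w2z.png

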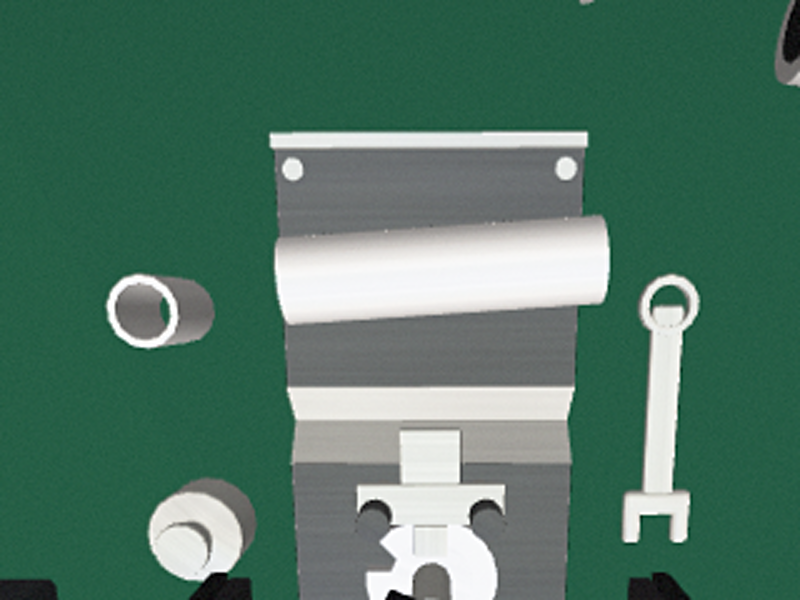

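Run:
```python
from h import *
import pickle
P1,P2=[pickle.load(open(f"w{i}.pkl","rb")) for i in(1,2)]
f=lambda x,y:(150+(x+.5)/2.5-.5,(y+.5)/2.5-.5)
V=[]
for n,a,b in [("vee-L",(280,132),(287,387)),("vee-R",(591,132),(575,387)),("vee+L",(286,222),(293,462)),("vee+R",(584,222),(570,462)),("pinL",(374,241),(375,514)),("pinR",(498,241),(487,514)),("noseL",(403,143),(400,430)),("noseR",(468,143),(461,430))]:
    X,e=tri([ray("",f(*a),P1),ray("",f(*b),P2)]);print(n,X,np.array(e),onz("",f(*b),.03,P2));
    if n[:3]=="vee":V.append(X)
V=np.array(V);c=V.mean(0);xd=(V[0]-V[1]+V[2]-V[3]);xd/=np.linalg.norm(xd);yaw=np.degrees(np.arctan2(xd[1],xd[0]))
print("centre",c,"yaw",yaw)
V2=np.array([onz("",f(*b),.03,P2) for b in[(287,387),(575,387),(293,462),(570,462)]]);c2=V2.mean(0);xd2=V2[0]-V2[1]+V2[2]-V2[3];xd2/=np.linalg.norm(xd2)
print("c2",c2,np.degrees(np.arctan2(xd2[1],xd2[0])))
V1=np.array([onz("",f(*b),.03,P1) for b in[(280,132),(591,132),(286,222),(584,222)]]);print("c1",V1.mean(0))
yd2=np.array([-xd2[1],xd2[0],0])
# tube: midline at z=.05 by corner averages (silhouette rough)
L=.5*(np.array(f(277,238))+f(290,324));R=.5*(np.array(f(605,216))+f(606,304))
for q in(L,R):
    X=onz("",q,.05,P2);d=X-c2;print("tube end",X,"jig",d@xd2,d@yd2)
# grip at top z=.13
for q in[(388,318),(377,346),(493,362),(481,391)]:
    X=onz("",f(*q),.13,P1);d=X-c2;print("grip",X,d@xd2,d@yd2)
# flange centre
X=onz("",f(437,343),.054,P1);print("flange",X,(X-c2)@xd2,(X-c2)@yd2)
```

```text
vee-L [0.6327 0.0428 0.0306] [0.0002 0.0002] [0.633 0.043 0.03 ]
vee-R [0.4872 0.0097 0.0308] [0.0004 0.0004] [0.4867 0.0096 0.03  ]
vee+L [0.6233 0.082  0.0285] [0. 0.] [0.6231 0.0816 0.03  ]
vee+R [0.4789 0.049  0.0287] [0.0006 0.0006] [0.4786 0.0487 0.03  ]
pinL [0.5735 0.0839 0.0849] [0.0001 0.0001] [0.5745 0.1002 0.03  ]
pinR [0.5221 0.0722 0.085 ] [0.0001 0.0001] [0.515  0.0867 0.03  ]
noseL [0.5701 0.0431 0.0809] [0.0002 0.0002] [0.5709 0.052  0.03  ]
noseR [0.5432 0.0369 0.0809] [0.0003 0.0003] [0.5394 0.0449 0.03  ]
centre [0.5555 0.0459 0.0297] yaw 12.851932826192925
c2 [0.5553 0.0457 0.03  ] 12.830786429880769
c1 [0.5557 0.0459 0.03  ]
tube end [ 0.6398 -0.0093  0.05  ] jig 0.07013708056810196 -0.07239228078738534
tube end [ 0.4927 -0.0526  0.05  ] jig -0.08290224020849978 -0.08199338247023974
grip [0.5586 0.1122 0.13  ] 0.01793481379069684 0.06406968955546136
grip [0.5606 0.1233 0.13  ] 0.022331129919131026 0.07448845969138984
grip [0.5158 0.1193 0.13  ] -0.022236912856955088 0.08050953486178626
grip [0.5176 0.1311 0.13  ] -0.017781132676040083 0.09163586776048172
flange [0.5377 0.1212 0.054 ] -0.000465043639895326 0.07745738125417158
```

Request:
move_arm(motion=[1,0.03,0,0,0,0,-1,2,0.07,0,0,0,0,-1,3,0.07,0,0,0,0,-1,3.1,0.07,0.5,0,0,0,-1,3.1,0.07,1.5,0,0,0,-1,3.1,0.07,2.5,0,0,0,-1,3.1,0.07,3.5,0,0,0,-1,3.1,0.07,4.2,0,0,0,-1,3.1,0.07,4.4,0,0,0,-1,3.1,0.07,4.4,0,0,0,-1,3.1,0.07,4.4,0,0,0,-1,3.1,0.07,4.4,0,0,0,-1])

```text
time_s: 3.68
tcp_pos: [0.5772, -0.0685, 0.0872]
ee_rot: [[0.223, -0.975, 0.003], [-0.975, -0.223, 0.001], [-0.0, -0.003, -1.0]]
wrist_force: [-0.6, 0.9, 0.2]
gripper_width: 1.0
```

```bash
cat >> h.py <<'E'
def jig(p):
    a=np.radians(12.85);d=np.array(p)-[.5555,.0458,.03];x=np.array([np.cos(a),np.sin(a),0]);y=np.array([-x[1],x[0],0])
    return np.array([d@x,d@y,d[2]])
E
python3 - <<'E'
from h import *
s=r.sense();print(s["tcp_pos"],jig(s["tcp_pos"]),jig(s["ee_rot"][:,0]+[.5555,.0458,.03]))
cv2.imwrite("pics/s3z.png",cv2.resize(imaging.capture("scene")[150:310,240:440],None,fx=4,fy=3.75,interpolation=cv2.INTER_CUBIC))
cv2.imwrite("pics/w3.png",imaging.capture("wrist"))
E
```

```text
[ 0.5772 -0.0685  0.0872] [-0.0043 -0.1163  0.0572] [ 0.001  -1.     -0.0003]
```

View pics/s3z.png

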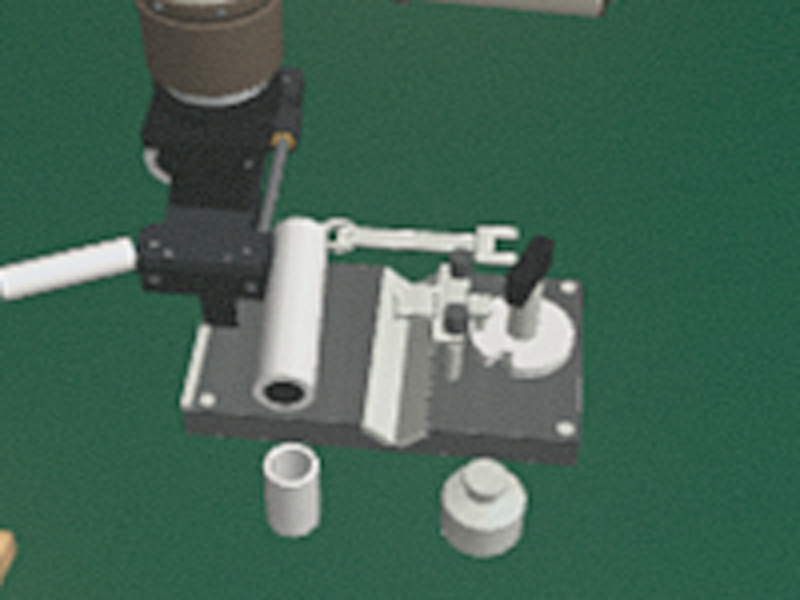

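View pics/w3.png

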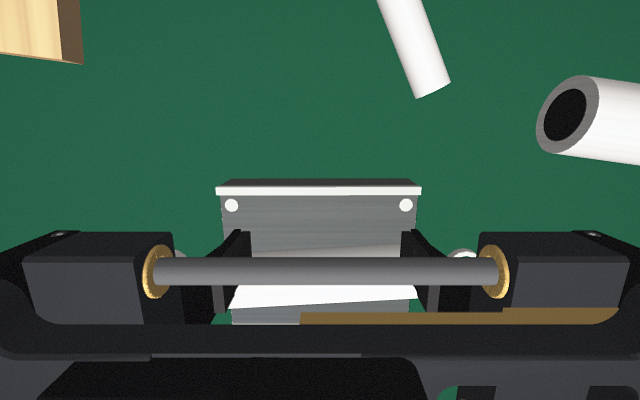

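Request:
move_arm(motion=[0,0.05,0.5,0,0,0,-1,0,0.05,0.9,0,0,0,-1,0,0.05,1.12,0,0,0,-1,0,0.05,1.12,0,0,0,-1,0,0.05,1.12,0,0,0,-1,0,0.05,1.12,0,0,0,-1])

```text
time_s: 4.28
tcp_pos: [0.576, -0.069, 0.0436]
ee_rot: [[0.223, -0.975, 0.005], [-0.975, -0.223, 0.001], [-0.0, -0.005, -1.0]]
wrist_force: [0.1, -0.2, -0.7]
gripper_width: 1.004
```

Request:
move_arm(motion=[-0.05,0,0,0,0,0,-1,-0.1,0,0,0,0,0,-1,-0.15,0,0,0,0,0,-1,-0.2,0,0,0,0,0,-1,-0.25,0,0,0,0,0,-1,-0.3,0,0,0,0,0,-1,-0.35,0,0,0,0,0,-1,-0.4,0,0,0,0,0,-1,-0.45,0,0,0,0,0,-1,-0.5,0,0,0,0,0,-1,-0.55,0,0,0,0,0,-1,-0.6,0,0,0,0,0,-1,-0.65,0,0,0,0,0,-1,-0.7,0,0,0,0,0,-1,-0.75,0,0,0,0,0,-1,-0.8,0,0,0,0,0,-1])

```text
time_s: 5.62
tcp_pos: [0.5688, -0.0376, 0.0436]
ee_rot: [[0.223, -0.975, 0.005], [-0.975, -0.223, 0.001], [-0.0, -0.005, -1.0]]
wrist_force: [0.4, -0.2, -0.2]
gripper_width: 1.001
```

Run:
```python
from h import *
s=r.sense();print(s["tcp_pos"],jig(s["tcp_pos"]),s["wrist_force"])
im=imaging.capture("scene");cv2.imwrite("pics/s4.png",im)
cv2.imwrite("pics/s4z.png",cv2.resize(im[150:310,240:440],None,fx=4,fy=3.75,interpolation=cv2.INTER_CUBIC))
```

```text
[ 0.5688 -0.0376  0.0436] [-0.0056 -0.0843  0.0136] [ 0.3638 -0.2215 -0.1916]
```

View pics/s4z.png

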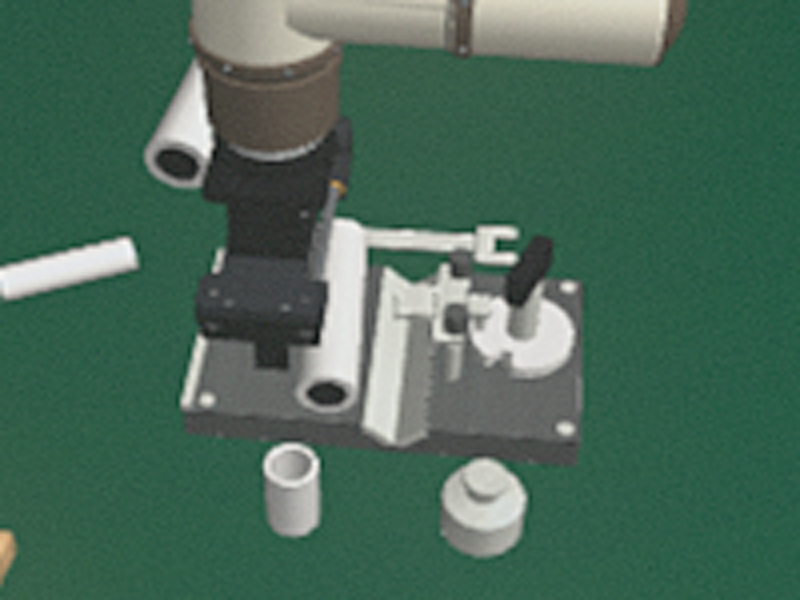

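Run:
```python
from h import *
f=lambda x,y:(240+x/4,150+y/3.75)
for p in[(328,392),(348,228)]:print(jig(onz("scene",f(*p),.05)))
```

```text
[ 0.068  -0.0427  0.02  ]
[-0.09   -0.0475  0.02  ]
```

Request:
move_arm(motion=[-0.05,0,0,0,0,0,-1,-0.1,0,0,0,0,0,-1,-0.15,0,0,0,0,0,-1,-0.2,0,0,0,0,0,-1,-0.25,0,0,0,0,0,-1,-0.3,0,0,0,0,0,-1,-0.35,0,0,0,0,0,-1,-0.4,0,0,0,0,0,-1,-0.45,0,0,0,0,0,-1,-0.5,0,0,0,0,0,-1,-0.55,0,0,0,0,0,-1,-0.6,0,0,0,0,0,-1,-0.6,0,0,0,0,0,-1])

```text
time_s: 6.75
tcp_pos: [0.5632, -0.0136, 0.0436]
ee_rot: [[0.224, -0.975, 0.005], [-0.975, -0.224, 0.001], [-0.0, -0.005, -1.0]]
wrist_force: [0.4, 0.5, -0.1]
gripper_width: 1.003
```

Run:
```python
from h import *
s=r.sense();print(s["tcp_pos"],jig(s["tcp_pos"]),s["wrist_force"])
im=imaging.capture("scene");cv2.imwrite("pics/s5.png",im)
cv2.imwrite("pics/s5z.png",cv2.resize(im[150:310,240:440],None,fx=4,fy=3.75,interpolation=cv2.INTER_CUBIC))
```

```text
[ 0.5632 -0.0136  0.0436] [-0.0057 -0.0596  0.0136] [ 0.4296  0.4871 -0.0657]
```

View pics/s5z.png

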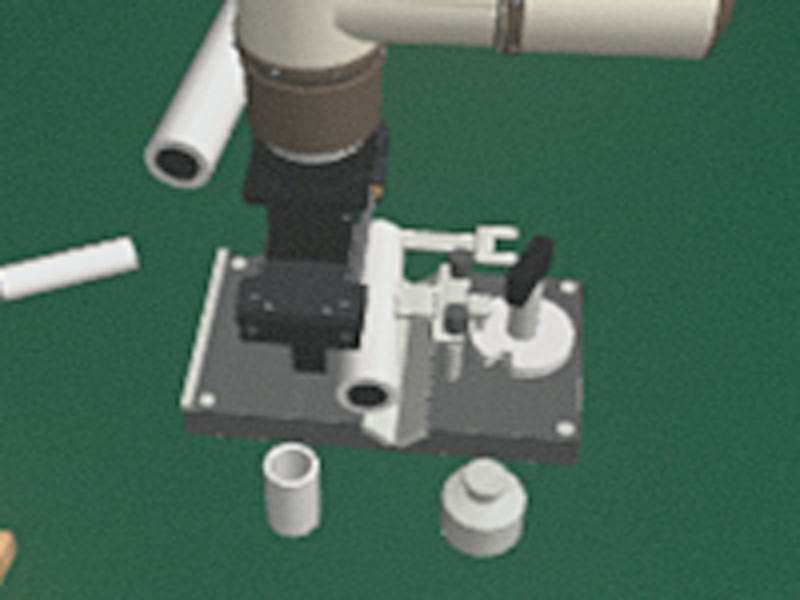

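Request:
move_arm(motion=[-0.04,0,0,0,0,0,-1,-0.08,0,0,0,0,0,-1,-0.12,0,0,0,0,0,-1,-0.16,0,0,0,0,0,-1,-0.2,0,0,0,0,0,-1,-0.2,0,0,0,0,0,-1,-0.2,0,0,0,0,0,-1])

```text
time_s: 7.38
tcp_pos: [0.5615, -0.0058, 0.0436]
ee_rot: [[0.224, -0.975, 0.005], [-0.975, -0.224, 0.001], [-0.0, -0.005, -1.0]]
wrist_force: [-0.2, -0.1, -0.1]
gripper_width: 0.998
```

Run:
```python
from h import *
s=r.sense();print(s["tcp_pos"],jig(s["tcp_pos"]),s["wrist_force"])
im=imaging.capture("scene");cv2.imwrite("pics/s6.png",im)
cv2.imwrite("pics/s6z.png",cv2.resize(im[150:310,240:440],None,fx=4,fy=3.75,interpolation=cv2.INTER_CUBIC))
```

```text
[ 0.5615 -0.0058  0.0436] [-0.0057 -0.0516  0.0136] [-0.2203 -0.0768 -0.1172]
```

View pics/s6z.png

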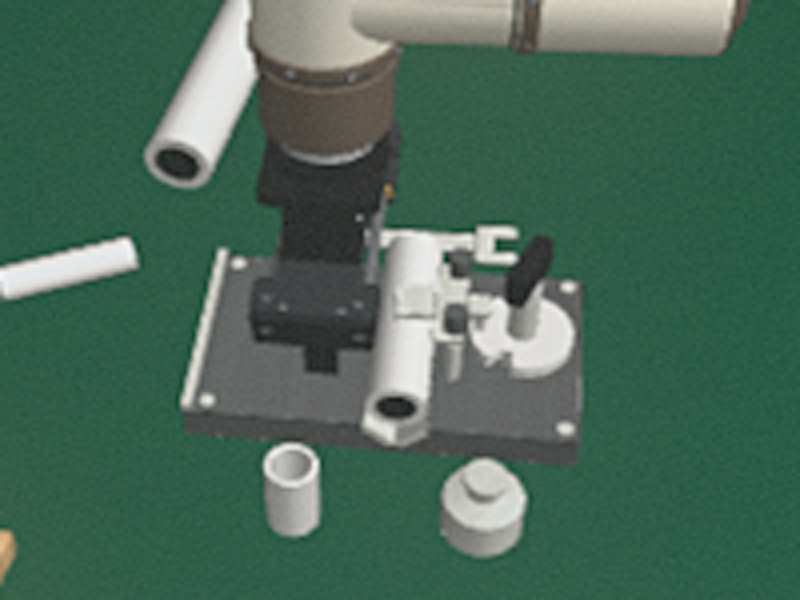

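Request:
move_arm(motion=[0.3,0,0,0,0,0,-1,0.6,0,0,0,0,0,-1,0.6,0,-0.8,0,0,0,-1,0.6,0,-1.8,0,0,0,-1,0.6,0,-2.8,0,0,0,-1,0.6,0,-3.8,0,0,0,-1,0,0,-4.8,0,0,0,-1,-0.8,0,-5.4,0,0,0,-1,-1.5,0,-5.4,0,0,0,-1,-1.5,0,-5.4,0,0,0,-1,-1.5,0,-5.4,0,0,0,-1,-1.5,0,-5.4,0,0,0,-1,-1.5,0,-5.4,0,0,0,-1])

```text
time_s: 8.52
tcp_pos: [0.5469, 0.0511, 0.2588]
ee_rot: [[0.222, -0.975, 0.003], [-0.975, -0.222, 0.001], [0.0, -0.003, -1.0]]
wrist_force: [0.5, 0.7, -0.2]
gripper_width: 1.001
```

Run:
```python
from h import *
import pickle
s=r.sense();print(s["tcp_pos"],jig(s["tcp_pos"]),s["wrist_force"],s["joint_velocities"])
P=imaging.camera_params("wrist");im=imaging.capture("wrist");pickle.dump(P,open("w7.pkl","wb"));cv2.imwrite("pics/w7.png",im)
cv2.imwrite("pics/w7z.png",cv2.resize(im[40:240,150:470],None,fx=2.5,fy=2.5,interpolation=cv2.INTER_CUBIC))
```

```text
[0.5469 0.0511 0.2588] [-0.0072  0.007   0.2288] [ 0.4812  0.6533 -0.2419] [-0.1491  0.1435  0.0979 -0.0228  0.0333 -0.2384]
```

View pics/w7z.png

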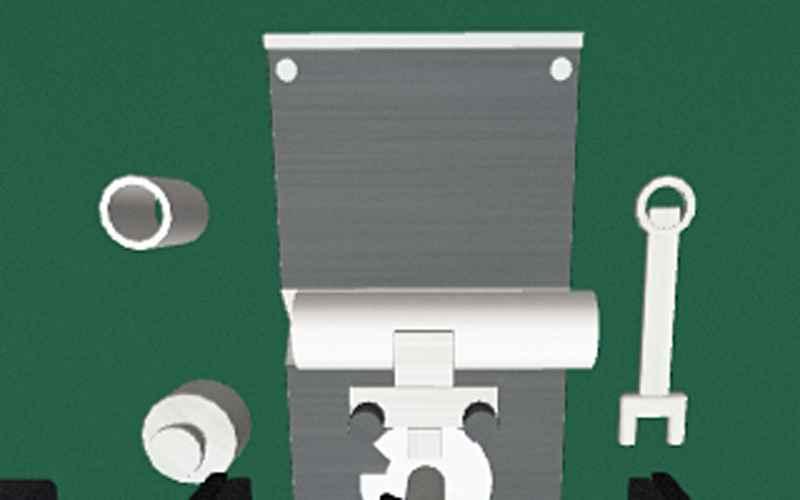

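Run:
```python
from h import *
import pickle
P=pickle.load(open("w7.pkl","rb"))
f=lambda x,y:(150+(x+.5)/2.5-.5,40+(y+.5)/2.5-.5)
for p in[(291,330),(599,328)]:print(jig(onz("",f(*p),.0383,P)),jig(onz("",f(*p),.05,P)))
```

```text
[0.0692 0.0003 0.0083] [ 0.0669 -0.0016  0.02  ]
[-0.0893 -0.0009  0.0083] [-0.0868 -0.0028  0.02  ]
```

Request:
move_arm(motion=[-0.9,-0.1,0,0,0,-1.4,-1,-1.77,-0.18,0,0,0,-2.8,-1,-1.77,-0.18,0,0,0,-4.2,-1,-1.77,-0.18,0,0,0,-5.6,-1,-1.77,-0.18,0,0,0,-7,-1,-1.77,-0.18,0,0,0,-8.4,-1,-1.77,-0.18,0,0,0,-9.8,-1,-1.77,-0.18,0,0,0,-11.2,-1,-1.77,-0.18,0,0,0,-12.6,-1,-1.77,-0.18,0.5,0,0,-13.5,-1,-1.77,-0.18,1.5,0,0,-13.5,-1,-1.77,-0.18,2,0,0,-13.5,-1,-1.77,-0.18,2.4,0,0,-13.5,-1,-1.77,-0.18,2.4,0,0,-13.5,-1,-1.77,-0.18,2.4,0,0,-13.5,-1])

```text
time_s: 9.82
tcp_pos: [0.5386, 0.1207, 0.1619]
ee_rot: [[0.986, -0.169, 0.001], [-0.169, -0.986, -0.001], [0.001, 0.001, -1.0]]
wrist_force: [-0.2, 0.2, -0.1]
gripper_width: 0.997
```

Run:
```python
from h import *
s=r.sense();print(s["joints"],s["tcp_pos"],jig(s["tcp_pos"]),jig(s["ee_rot"][:,0]+[.5555,.0458,.03]),s["joint_velocities"])
print(s["ee_rot"])
im=imaging.capture("scene")
cv2.imwrite("pics/s8z.png",cv2.resize(im[150:310,240:440],None,fx=4,fy=3.75,interpolation=cv2.INTER_CUBIC))
cv2.imwrite("pics/w8.png",imaging.capture("wrist"))
```

```text
[ 29.5082  17.9614 -15.0522   0.0941 -56.9651  50.7139] [0.5386 0.1207 0.1619] [0.0001 0.0768 0.1319] [ 0.9234 -0.3839  0.0012] [ 0.2571 -1.7335  2.4888  0.6013 -0.0156 -0.1944]
[[ 0.9856 -0.1689  0.001 ]
 [-0.1689 -0.9856 -0.001 ]
 [ 0.0012  0.0008 -1.    ]]
```

View pics/s8z.png

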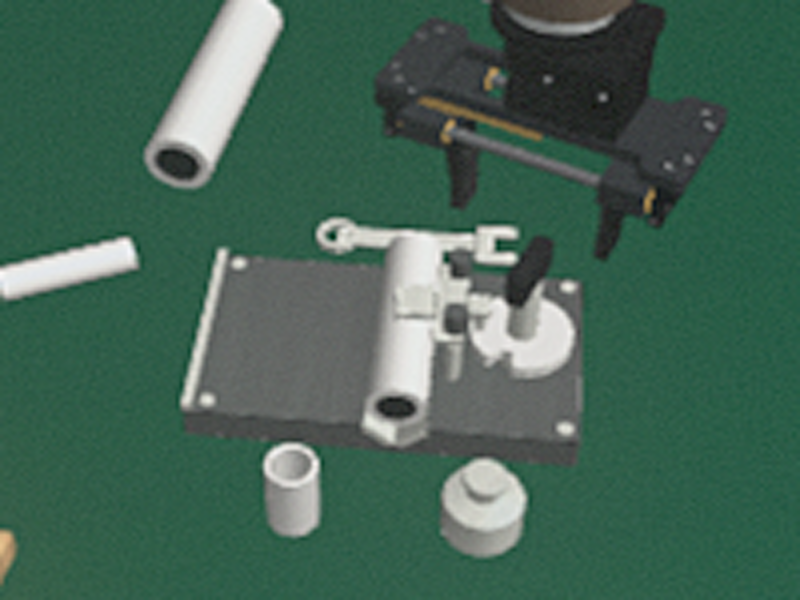

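View pics/w8.png

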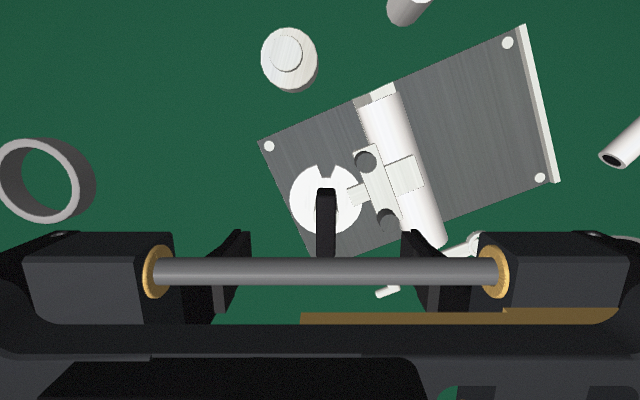

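Request:
move_arm(motion=[0,0,0,0,0,0,0,0,0,0,0,0,0,0,0,0,0.3,0,0,0,0,0,0,0.6,0,0,0,0,0,0,0.9,0,0,0,0,0,0,1.2,0,0,0,0,0,0,1.35,0,0,0,0,0,0,1.35,0,0,0,0,0,0,1.35,0,0,0,0])

```text
time_s: 10.67
tcp_pos: [0.5403, 0.1218, 0.1105]
ee_rot: [[0.986, -0.168, 0.006], [-0.168, -0.986, 0.001], [0.006, -0.002, -1.0]]
wrist_force: [-0.5, 0.2, 0.0]
gripper_width: 0.516
```

Run:
```python
from h import *
s=r.sense();print(s["tcp_pos"],jig(s["tcp_pos"]),s["gripper_width"])
im=imaging.capture("scene")
cv2.imwrite("pics/s9z.png",cv2.resize(im[150:310,240:440],None,fx=4,fy=3.75,interpolation=cv2.INTER_CUBIC))
cv2.imwrite("pics/w9.png",imaging.capture("wrist"))
```

```text
[0.5403 0.1218 0.1105] [0.0021 0.0775 0.0805] 0.5159699099378734
```

View pics/s9z.png

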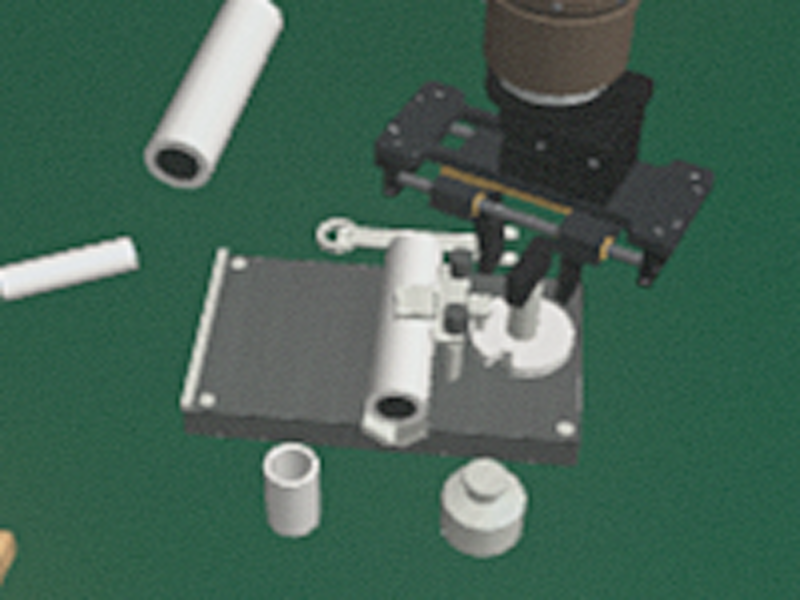

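View pics/w9.png

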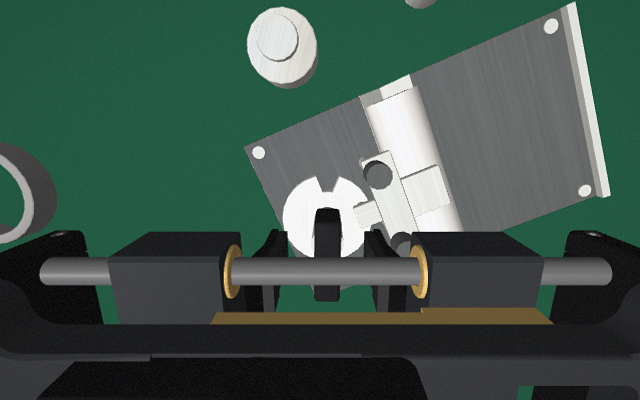

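Request:
move_arm(motion=[-0.05,0.02,0.05,0,0,0,0,-0.05,0.02,0.05,0,0,0,0,-0.05,0.02,0.05,0,0,0,1,-0.05,0.02,0.05,0,0,0,1,-0.05,0.02,0.05,0,0,0,1,-0.05,0.02,0.05,0,0,0,1,-0.05,0.02,0.05,0,0,0,1,-0.05,0.02,0.05,0,0,0,1,-0.05,0.02,0.05,0,0,0,1,-0.05,0.02,0.05,0,0,0,1])

```text
time_s: 11.6
tcp_pos: [0.5386, 0.1214, 0.1089]
ee_rot: [[0.986, -0.168, 0.007], [-0.168, -0.986, 0.002], [0.007, -0.003, -1.0]]
wrist_force: [-0.2, -1.5, 0.2]
gripper_width: 0.156
```

Run:
```python
from h import *
s=r.sense();print(s["tcp_pos"],jig(s["tcp_pos"]),s["gripper_width"],s["wrist_force"],s["moment"],jig(s["ee_rot"][:,0]+[.5555,.0458,.03]))
```

```text
[0.5386 0.1214 0.1089] [0.0003 0.0774 0.0789] 0.15550538626498112 [-0.1667 -1.5146  0.2103] [-0.3873  0.0013  0.124 ] [ 0.9239 -0.3827  0.0066]
```

Request:
move_arm(motion=[0,0,0,0,0,0.8,1,0,0,0,0,0,1.6,1,0,0,0,0,0,2.4,1,0,0,0,0,0,3.2,1,0,0,0,0,0,4,1,0,0,0,0,0,4.8,1,0,0,0,0,0,5.6,1,0,0,0,0,0,6.4,1,0,0,0,0,0,7.2,1,0,0,0,0,0,8,1,0,0,0,0,0,8.8,1,0,0,0,0,0,9.6,1,0,0,0,0,0,10.4,1,0,0,0,0,0,11.2,1,0,0,0,0,0,12,1,0,0,0,0,0,12.4,1,0,0,0,0,0,12.8,1,0,0,0,0,0,12.8,1])

```text
time_s: 13.1
tcp_pos: [0.5388, 0.1217, 0.109]
ee_rot: [[0.281, -0.96, 0.007], [-0.96, -0.281, 0.002], [0.0, -0.008, -1.0]]
wrist_force: [0.6, 1.5, -0.3]
gripper_width: 0.158
```

```bash
cat > chk.py <<'E'
from h import *
import sys
n=sys.argv[1]
s=r.sense();x=jig(s["ee_rot"][:,0]+[.5555,.0458,.03]);print(s["tcp_pos"],jig(s["tcp_pos"]),s["gripper_width"],s["wrist_force"],s["moment"],"knob",np.arctan2(-x[1],x[0]))
im=imaging.capture("scene")
cv2.imwrite(f"pics/s{n}z.png",cv2.resize(im[150:310,240:440],None,fx=4,fy=3.75,interpolation=cv2.INTER_CUBIC))
cv2.imwrite(f"pics/w{n}.png",imaging.capture("wrist"))
E
python3 chk.py 10
```

```text
[0.5388 0.1217 0.109 ] [0.0006 0.0777 0.079 ] 0.15787179876380217 [ 0.6205  1.4802 -0.284 ] [ 0.0205  0.0948 -0.0143] knob 1.5100961403385662
```

View pics/s10z.png

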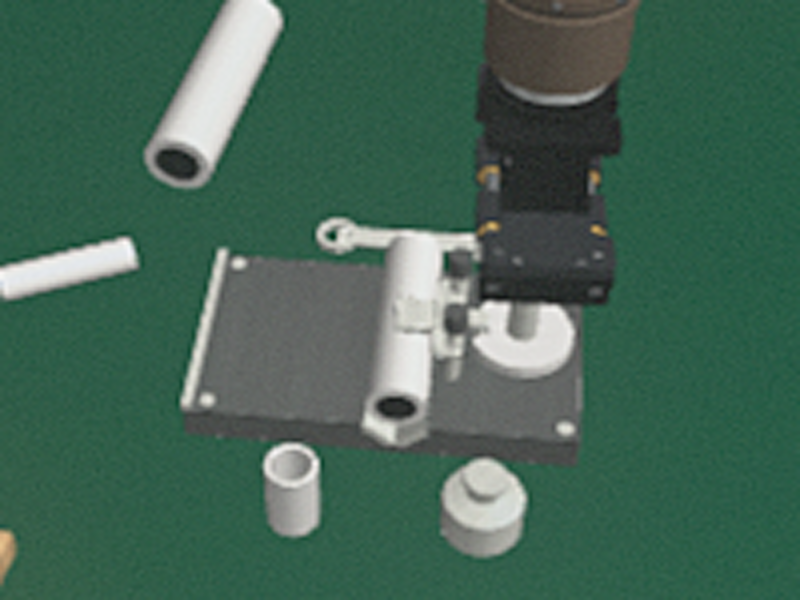

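View pics/w10.png

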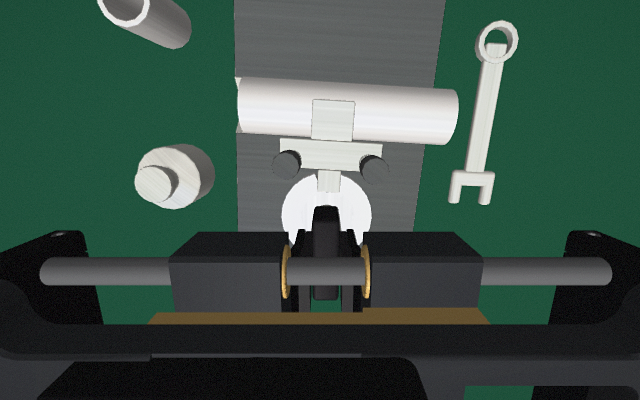

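Request:
move_arm(motion=[0,0,0,0,0,0.3,1,0,0,0,0,0,0.6,1,0,0,0,0,0,0.6,1,0,0,0,0,0,0.6,1])

```text
time_s: 13.53
tcp_pos: [0.5388, 0.1217, 0.109]
ee_rot: [[0.233, -0.973, 0.008], [-0.973, -0.233, 0.002], [-0.0, -0.008, -1.0]]
wrist_force: [0.9, 0.7, -0.3]
gripper_width: 0.157
```

```bash
python3 chk.py 11
```

```text
[0.5388 0.1217 0.109 ] [0.0006 0.0777 0.079 ] 0.15721718204336793 [ 0.9223  0.7102 -0.3229] [-0.0661  0.1556 -0.0369] knob 1.5601377340808278
```

Request:
move_arm(motion=[0,0,0,0,0,0,0,0,0,0,0,0,0,0,0,0,0,0,0,0,0,0,0,0,0,0,0,0,0,0,-0.5,0,0,0,0,0,0,-1.3,0,0,0,0,0,0,-2.2,0,0,0,0,0,0,-3.1,0,0,0,0,0.5,0,-3.75,0,0,0,0,1.4,0,-3.75,0,0,0,0,1.8,0,-3.75,0,0,0,0,1.8,0,-3.75,0,0,0,0,1.8,0,-3.75,0,0,0,0,1.8,0,-3.75,0,0,0,0])

```text
time_s: 14.8
tcp_pos: [0.5541, 0.0516, 0.2586]
ee_rot: [[0.232, -0.973, 0.007], [-0.973, -0.232, 0.002], [-0.0, -0.007, -1.0]]
wrist_force: [0.4, 0.4, -0.5]
gripper_width: 0.504
```

Run:
```python
from h import *
import pickle
s=r.sense();print(s["tcp_pos"],jig(s["tcp_pos"]),s["wrist_force"],s["gripper_width"])
P=imaging.camera_params("wrist");im=imaging.capture("wrist");pickle.dump(P,open("w12.pkl","wb"));cv2.imwrite("pics/w12.png",im)
cv2.imwrite("pics/w12z.png",cv2.resize(im[40:240,150:470],None,fx=2.5,fy=2.5,interpolation=cv2.INTER_CUBIC))
im=imaging.capture("scene")
cv2.imwrite("pics/s12z.png",cv2.resize(im[150:310,240:440],None,fx=4,fy=3.75,interpolation=cv2.INTER_CUBIC))
```

```text
[0.5541 0.0516 0.2586] [-0.      0.0059  0.2286] [ 0.3789  0.3859 -0.5001] 0.5039886788794127
```

View pics/w12z.png

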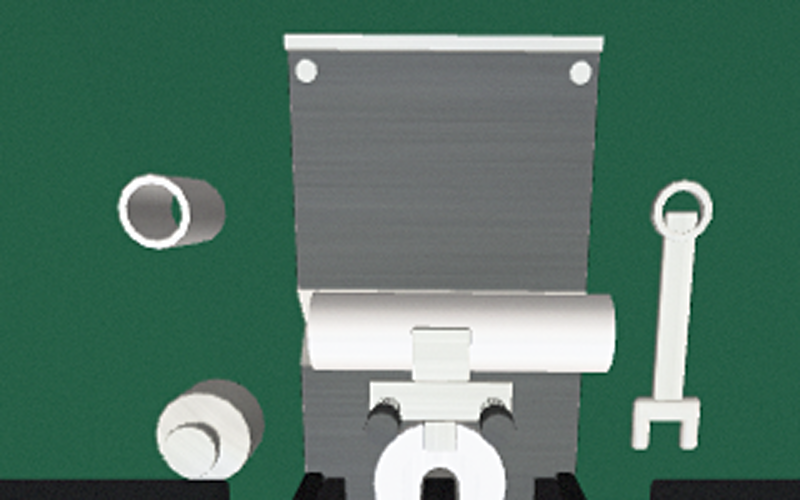

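View pics/s12z.png

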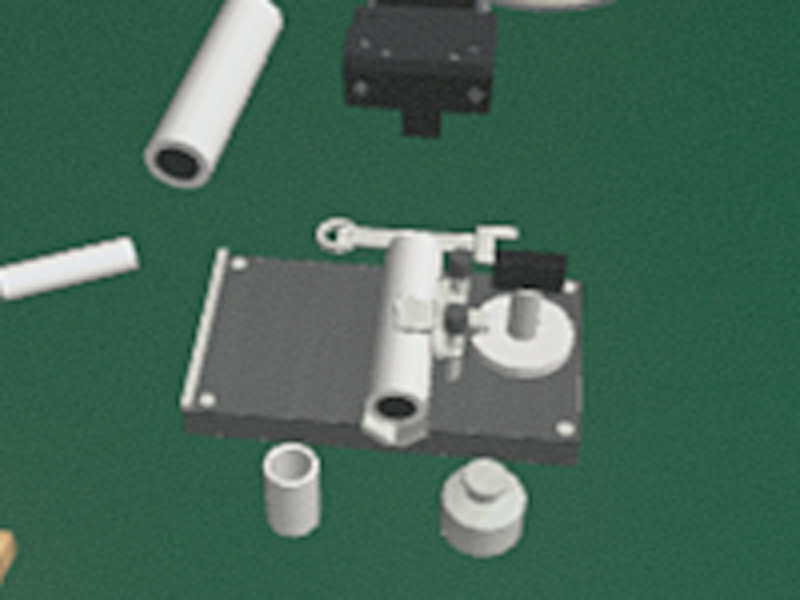

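Run:
```python
from h import *
import pickle
f=lambda x,y:(150+(x+.5)/2.5-.5,40+(y+.5)/2.5-.5)
for n,pts in((7,[(394,331),(454,331)]),(12,[(413,329),(470,329)])):
    P=pickle.load(open(f"w{n}.pkl","rb"))
    W=[]
    for z in(.081,.0652):
        a,b=[jig(onz("",f(*p),z,P)) for p in pts];print(n,z,a,b,"width",a[0]-b[0])
P=pickle.load(open("w12.pkl","rb"))
for p in[(309,332),(615,335)]:print("tube",jig(onz("",f(*p),.0383,P)))
# scene nose-front mid: pixel shift down of the nose
g=lambda x,y:(240+x/4,150+y/3.75)
for z in (.081,.0652): print("expected nose px y (zoom)",z,[ (proj("scene",X)-[240,150])*[4,3.75] for X in [np.array([.5555,.0458,0])+.014*np.array([.975,.2224,0])-.006*np.array([-.2224,.975,0])+[0,0,z]]])
```

```text
7 0.081 [ 0.0134 -0.0064  0.051 ] [-0.014  -0.0064  0.051 ] width 0.027461208425709187
7 0.0652 [ 0.0144 -0.0037  0.0352] [-0.0143 -0.0038  0.0352] width 0.028736785455588013
12 0.081 [ 0.0128 -0.0082  0.051 ] [-0.0133 -0.0085  0.051 ] width 0.026054781011090405
12 0.0652 [ 0.0134 -0.0056  0.0352] [-0.0139 -0.0059  0.0352] width 0.02726554294710308
tube [0.0681 0.0011 0.0083]
tube [-0.0895  0.0008  0.0083]
expected nose px y (zoom) 0.081 [array([393.2268, 307.938 ])]
expected nose px y (zoom) 0.0652 [array([392.8213, 322.7513])]
```

```bash
python3 -c "
from station import r
print(r.sense()['wrist_force']);print(r.finish_job())"
```

```text
[-0.53949294  0.37399449  0.12318803]
the job is handed in; nothing more can be done
None
```

I rolled the tube across the deck into the vee with the open fingers, backed off, and it settled on its own. I then gripped the cam knob and turned it clockwise from about 0.39 to 1.56 rad, and the strap dropped onto the tube. I let go, retreated and handed the job in at about 15 s of the 48 s allowed; it reports no verdict.

My last checks, all from camera images, showed:
- **Tube:** its axis is within about 1 mm of the vee's centre line and parallel to it. Its middle is about 11 mm off-centre towards -x, inside the 30 mm allowed. In these checks I took the tube's seated height from the task text rather than measuring it.
- **Strap:** the nose lines up with the expected dropped height (top about 35 mm above deck), and not with the raised one (51 mm). I read this from where it appears in the wrist picture and did not triangulate it.
- **Robot and other things:** the hand touches nothing. The short tube, weight and wrench look unmoved in the pictures; I did not measure any bystander, and did not look again at the tape roll, mouse, tray and callipers.

Two measurements disagreed with the task text. The guide-pin caps triangulated at about 55 mm above deck, not the stated 70 mm, probably because I matched the wrong points on them. While pushing, the tube sat about 10 mm further ahead of the fingers than their 19 mm pad width suggested. Neither affected the result.

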